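Extend the aquarium lamp's boom to the next hole

ROBOT

A 6-joint arm with a two-finger parallel gripper is mounted at the origin on the work surface. World frame = base frame: x ahead of the robot, y to its left, z up, the work surface at z = 0. Lengths are in m, angles in rad, forces in N, time in s.
With the tool pointing down it reaches from about 0.25 to 0.725 m from the base axis. Payload 4 kg.
Tool frame: the origin (TCP) lies between the finger pads; the fingertips stand 17 mm ahead of it and the grasp point (between the pads) lies 2 mm behind it; z points along the fingers, x is the direction in which the jaws open and shut, and the axes are right-handed (so a half turn about z gives the same grasp; the last joint's range is limited). The gripper opens to 85 mm and grips with 20 to 120 N. Pads are 22 mm wide; open, the fingers measure 114 mm over their backs; the gripper's body (76 mm by 85 mm) begins 54 mm behind the grasp point. The pads swing forward as they close: fully open they stand 13 mm farther back than shut.
Start: joints at [0, 0.241, 0.005, 1.335, 0, 1.571], TCP at [0.5, -0, 0.226] pointing down, gripper open.
Joint ranges: [-2.72, 2.72], [-1.05, 1.87], [-1.09, 1.28], [-1.99, 2.15], [-1.42, 1.44], [-3.14, 3.14]. Speed limits (rad/s): [2.79, 2.79, 3.14, 3.14, 3.14, 3.14].

INTERFACE

Orientations are given as a unit quaternion [x, y, z, w].
In Python, from workcell import telemetry, cams, workorder gives the robot as it stands. The module is installed in compiled form; this text tells all that it offers.
- The arm moves only by the tool apply_moves, never from a script. Its argument "moves" is a list that holds one entry, the list of rows, each a list of 4 numbers: the shift along the tool's x, y, z in mm, then the turn about the tool's z in degrees. A call has exactly 10 rows; each row shifts and turns the pose as measured when the row begins, along the tool's axes as they then stand; what a row does not reach is not made up. A row lasts 1/10 s, in which the tool goes at most 50 mm and 8.59 degrees, less where a joint would pass 70% of its speed; a pose out of reach is approached as far as the arm can. A call with a gripper value outside its range is refused whole. "hand" is the gripper's target within -1 to 1 (fully open at 1, half-way at 0, shut at -1), set as the call begins (left out, the last holds). The fingers move at their own pace and stop on an object; the grip force is fixed at half the most. Time passes only in rows, so rows that do not move let the fingers close, or fill a call up. It gives the time, the measured TCP pose, the force and the opening at its end, in the units of the state.
- telemetry.get_obs(): the state, without advancing time (a new reading comes with each control period).
- cams.camera(name): name is "scene" or "side" or "wrist"; returns a dict with "color" (420x560x3 uint8, red, green, blue), "fovy" (degrees; the focal length in pixels is half the picture's height over the tangent of half this angle, whatever the lens; pixels are square), "cx", "cy" (the principal point, pixels), "camera_from_world" (4x4, takes a point from world to camera coordinates). Camera axes: x right, y down, z forward; pixel columns grow to the right and rows downward; lengths in m; the calibration is good to about 2 mm. The wrist camera is an equidistant fisheye: a pixel r from the principal point sees the ray r / f radians off the axis. A picture is of the moment at which its call begins. There is no depth.
- workorder.job_done(): hands the job in, once; it reports no verdict.
The state is a dict: "clock": time; "joint_pos": joint angles; "joint_vel": joint speeds; "tau": joint torques, N m; "eef_pos": TCP position; "tool_rot": TCP orientation; "ft_force": force on the tool from outside, world axes, zero at the start; "ft_torque": the same for the moment, N m; "grip_width": finger opening in m.
Only numpy, scipy, OpenCV 4.12 (cv2) and the standard library are available. Lean on these libraries where they do the work, as an engineer would, in place of code of your own. Each camera call takes 0.05 s, during which the arm holds its last target. There are 200 camera calls.

TASK

The aquarium lamp sits too close to its post: lengthen the telescoping boom to its green-ringed hole. Press in the brass spring button, slide the white sleeve gently away from the post (the orange thumb stop is there to push on) until the button has popped fully out through the green-ringed hole, and let go. Never force the stand, boom or button (stay well under 20 newtons), do not touch the tank, and leave the other things on the counter where they are.

Things in the scene. Friction and masses are not known exactly. Their poses are not given: they have to be found in the camera images.
- stand: Aquarium lamp stand, screwed to the counter: grey round foot 130 mm across, post, and a telescoping boom running level from the post along this body's +x. Origin: centre of the foot's underside, counter level. Boom: inner aluminium tube (26 mm square, fixed to the post) inside a white sleeve (32 mm square, 180 mm long, 3 mm wall) that slides on it and carries the lamp panel at its far end.
- collar (a point): Centre of the top of the black collar on the fixed lower post, 153 mm above the counter, on the post's axis. The boom's height above it was set by hand and is not measured: the sleeve's top face lies 221 mm above the counter, give or take 30 mm. A black clamp block on the post reaches 22 mm along +x and 2 mm above that face.
- below_button (a point): Point on the counter, 130 mm from the post along the stand's +x (axes as stand), below the brass snap button to within 4 mm along the boom either way (its tube is hand-set in the clamp; not measured). Button: round-headed, 14 mm across, on the fixed inner tube, up through a hole in the sleeve's top. Its crown stands 6 mm above the sleeve's top face when out.
- sleeve (a joint): Slide of the sleeve in m, growing away from the post (+x): about 0 at the start (1 mm play), 0.040 with the button in the green-ringed hole, which is 40 mm nearer the post than the hole now in use. Friction 1.5 N. Orange thumb stop on the sleeve: rib 8 mm thick, 32 mm wide, 17 mm high over the top face, its near face 10 mm beyond (+x) the centre of the 16 mm hole now in use.
- snap (a joint): Snap button in m: 0 out, 0.006 flush with the sleeve's top face, 0.009 under its wall, 0.0105 bottomed. Spring 2 N at rest, plus 0.4 N per mm. Out, its straight sides lock the sleeve; pressed flush, its rounded crown slips under the hole's edge when the sleeve is pushed along with 6 to 12 N; it then stays under and springs out by itself in the next hole.
- tank: Small open glass aquarium, 200 x 260 mm, 140 mm tall, blue rear pane, fixed under the lamp end of the boom. Origin: centre of its underside.
- food_tin: Bystander: small can of fish food with a yellow label, 56 mm across, 75 mm tall. Origin: centre of its underside.
- scraper: Bystander: green algae scraper lying flat, 145 mm long, black blade. Origin: centre of its underside.
- stone: Bystander: grey tank stone, 60 mm across, 38 mm tall. Origin: centre of its underside.
- bowl: Bystander: blue plastic bowl, 170 mm across, 65 mm tall. Origin: centre of its underside.
- soap: Bystander: dish-soap bottle, 60 mm across, 170 mm tall. Origin: centre of its underside.
- mug: Bystander: white mug, 80 mm across, 90 mm tall. Origin: centre of its underside.

How it is judged:
By the outcome, as a careful person would: the job done as asked, in the order asked, and still so for the second after the job is handed in, with the robot touching nothing.
It also fails if it takes over 37 s, if anything falls off the work surface, if the arm or the gripper's body presses on something with over 40 N, if the wrist force passes 120 N, or if a joint passes its speed limit or range.

## Working session

There is one attempt and no reset: what is moved stays moved. The work goes in short steps, Python scripts to look and compute and a tool call to move; the robot and the scene stay as the last step left them, time stands still between calls to the robot, and variables do not carry over. Pictures are saved under pics/ and viewed, about 8 in all and at most 12, crops included, and the job is handed in when it is done.

Besides the shell and the picture viewer there is one more tool, called by a JSON object that holds its "name" and its "arguments", one argument or row to a line. apply_moves: Moves the arm, as the interface text tells. Its arguments: {"type":"object","properties":{"moves":{"type":"array"},"hand":{"type":"number"}},"required":["moves"]}

```bash
mkdir -p pics
cat > h.py <<'E'
import numpy as np, cv2, pickle
from workcell import telemetry, cams, workorder
def grab(name,fn):
    c=cams.camera(name); cv2.imwrite('pics/'+fn+'.png',c['color'][...,::-1]); pickle.dump(c,open(fn+'.pkl','wb')); return c
def load(fn): return pickle.load(open(fn+'.pkl','rb'))
def ray(c,u,v,fish=False):
    f=c['color'].shape[0]/2/np.tan(np.radians(c['fovy'])/2)
    x,y=(u-c['cx'])/f,(v-c['cy'])/f
    if fish:
        r=np.hypot(x,y); s=np.sin(r)/r if r>1e-9 else 1; d=np.array([x*s,y*s,np.cos(r)])
    else: d=np.array([x,y,1.])
    T=np.array(c['camera_from_world']); R=T[:3,:3]
    d=R.T@d; return -R.T@T[:3,3], d/np.linalg.norm(d)
def onz(c,u,v,z,fish=False):
    o,d=ray(c,u,v,fish); return o+d*(z-o[2])/d[2]
def tri(*rs):
    A=np.zeros((3,3));b=np.zeros(3)
    for o,d in rs:
        P=np.eye(3)-np.outer(d,d);A+=P;b+=P@o
    p=np.linalg.solve(A,b); return p,[np.linalg.norm((np.eye(3)-np.outer(d,d))@(p-o))*1e3 for o,d in rs]
def proj(c,p,fish=False):
    T=np.array(c['camera_from_world']); q=T[:3,:3]@p+T[:3,3]
    f=c['color'].shape[0]/2/np.tan(np.radians(c['fovy'])/2)
    if fish:
        r=np.hypot(*q[:2]);t=np.arctan2(r,q[2]);return c['cx']+f*t*q[0]/r,c['cy']+f*t*q[1]/r
    return c['cx']+f*q[0]/q[2],c['cy']+f*q[1]/q[2]
E
python3 - <<'E'
from h import *
ims=[]
for n in('scene','side','wrist'):
    c=grab(n,n+'0'); print(n,c['fovy'],c['cx'],c['cy'],np.round(-np.array(c['camera_from_world'])[:3,:3].T@np.array(c['camera_from_world'])[:3,3],3))
print(telemetry.get_obs())
E
```

```text
scene 42.5445202385308 286.126265609263 217.0736126779192 [1.273 0.399 1.507]
side 46.89844324436946 275.0271156025657 210.354333470799 [-0.307 -0.976  0.889]
wrist 65.70646984690485 286.36249478177535 207.340547762965 [0.501 0.069 0.373]
{'clock': 0.15, 'joint_pos': array([2.68049498e-06, 2.41258795e-01, 4.04303685e-03, 1.33524819e+00,
       4.94475813e-06, 1.57080449e+00]), 'joint_vel': array([ 0.000902  , -0.0028108 ,  0.00261382, -0.00070054, -0.00123811,
       -0.00051151]), 'tau': array([-1.62746033e-03, -3.72633219e+01,  2.52638429e+01,  1.23480460e-02,
       -1.30651040e-05,  1.49362950e-05]), 'eef_pos': array([4.99496944e-01, 2.86534589e-06, 2.25411646e-01]), 'tool_rot': array([ 9.99999652e-01, -2.74420268e-06, -8.33811558e-04, -2.46785675e-06]), 'ft_force': array([-0.31047399, -0.36193945, -0.90082007]), 'ft_torque': array([-0.01635891, -0.03374677, -0.04042209]), 'grip_width': 0.0853959651745012}
```

View pics/scene0.png

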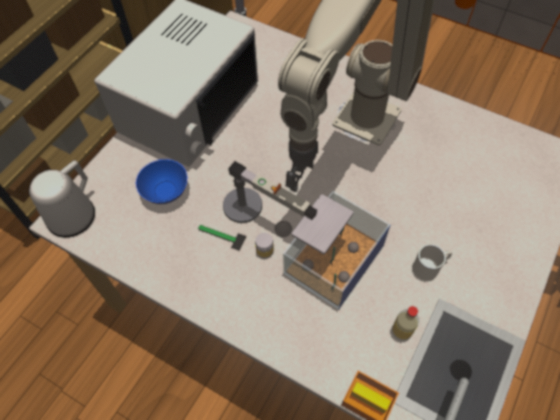

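View pics/side0.png

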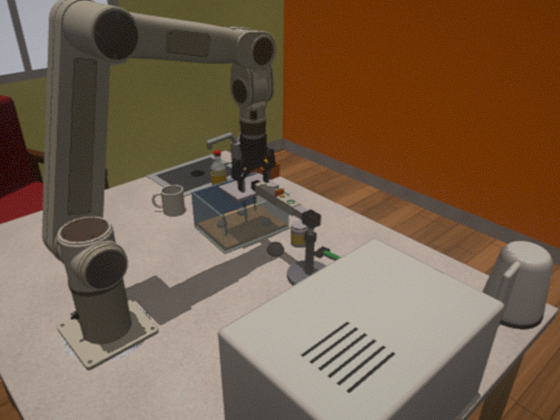

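View pics/wrist0.png

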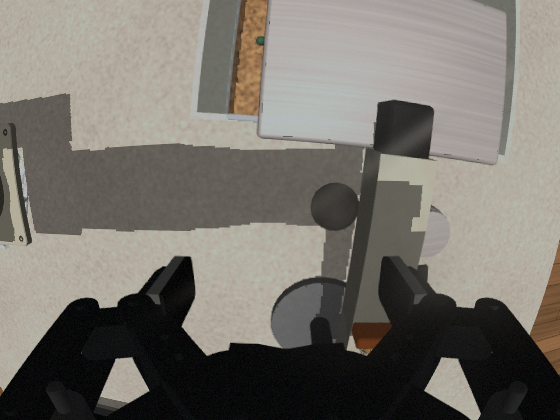

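The boom runs roughly along world +y, at about x = 0.55, with the post at negative y. The orange stop shows at about (375,335) in the wrist view and hides behind the hand. I'll raise the arm and back off for a clearer look.

{"name": "apply_moves", "arguments": {
  "moves": [
    [[0, 0, -25, 0], [0, 0, -25, 0], [0, 15, -25, 0], [0, 25, -25, 0], [0, 25, -20, 0], [0, 25, 0, 0], [0, 25, 0, 0], [0, 25, 0, 0], [0, 10, 0, 0], [0, 0, 0, 0]]
  ],
  "hand": -1
}}

```text
clock: 1.15
eef_pos: [0.4982, -0.1543, 0.3459]
tool_rot: [1.0, 0.002, -0.006, -0.0]
ft_force: [0.3, 0.7, 0.8]
grip_width: -0.0001
```

Run:
```python
from h import *
c=grab('wrist','w1'); o=telemetry.get_obs(); print(o['clock'],o['eef_pos'],o['tool_rot'],o['ft_force'],o['grip_width'],o['joint_pos'])
```

```text
1.2 [ 0.4981233  -0.1536361   0.34586363] [ 9.99981781e-01  2.03407583e-03 -5.67800975e-03 -2.47055896e-04] [ 0.15528549 -0.30137148 -0.16457931] 0.0002857462789829703 [-0.29746799  0.28032324  0.36530507  1.66677452 -0.00287837  1.26927594]
```

View pics/w1.png

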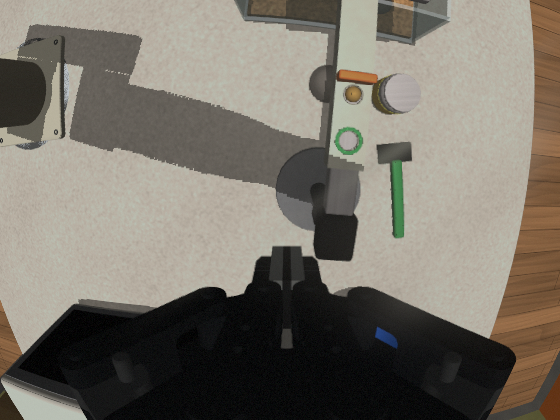

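Wrist view 2 shows the orange stop at (357,76), the brass button at (353,94), the green ring at (349,140) and the clamp at (336,235). I'll take a second view from another place to triangulate.

{"name": "apply_moves", "arguments": {
  "moves": [
    [[20, -20, 0, 0], [20, -20, 0, 0], [10, -20, 0, 0], [5, -10, 0, 0], [0, -10, 0, 0], [0, 0, 0, 0], [0, 0, 0, 0], [0, 0, 0, 0], [0, 0, 0, 0], [0, 0, 0, 0]]
  ]
}}

```text
clock: 2.2
eef_pos: [0.5518, -0.0662, 0.3454]
tool_rot: [1.0, 0.003, -0.007, -0.001]
ft_force: [-0.2, -0.4, -0.7]
grip_width: -0.0003
```

```bash
cat > m.py <<'E'
from h import *
def feats(c):
    h=cv2.cvtColor(c['color'],cv2.COLOR_RGB2HSV); out={}
    for n,lo,hi in(('orange',(4,170,120),(14,255,255)),('brass',(15,120,60),(28,255,255)),('green',(50,90,80),(85,255,255))):
        m=cv2.inRange(h,lo,hi); k,_,st,ce=cv2.connectedComponentsWithStats(m)
        out[n]=[(int(st[i,4]),st[i,:4].tolist(),ce[i].round(1).tolist()) for i in np.argsort(-st[1:,4])[:4]+1 if st[i,4]>25]
    return out
E
python3 - <<'E'
from m import *
c=grab('wrist','w2'); o=telemetry.get_obs(); print(o['eef_pos'],o['tool_rot'],o['ft_force'])
for f in('w1','w2'):
    for k,v in feats(load(f)).items(): print(f,k,v)
E
```

```text
[ 0.55180429 -0.06630862  0.34539843] [ 9.99969740e-01  3.28613038e-03 -7.00196249e-03 -8.32585030e-04] [ 0.35572877  0.43242523 -0.49774258]
w1 orange []
w1 brass [(173, [346, 87, 15, 15], [352.8, 93.5]), (93, [341, 71, 28, 9], [351.3, 75.3]), (69, [393, 0, 20, 6], [404.3, 1.9])]
w1 green [(723, [392, 160, 12, 78], [397.6, 198.6]), (216, [335, 127, 27, 28], [348.3, 141.0])]
w2 orange []
w2 brass [(160, [282, 188, 15, 14], [289.1, 194.4])]
w2 green [(681, [356, 216, 12, 71], [361.8, 250.3])]
```

View pics/w2.png

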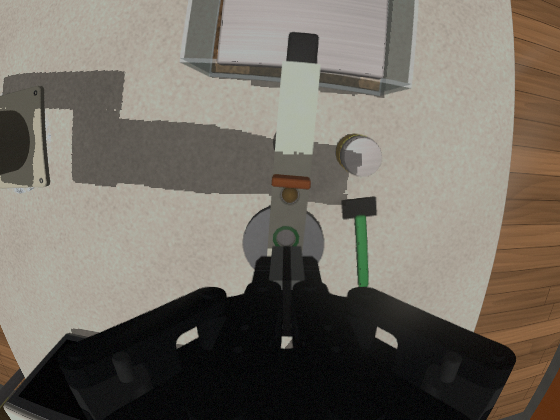

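View 3 shows the stop at (291,182), the button at (289,194) and the green ring at (286,237), with the boom near the image centre.

Run:
```python
from h import *
def blob(f,lo,hi,box):
    c=load(f);h=cv2.cvtColor(c['color'],cv2.COLOR_RGB2HSV);m=cv2.inRange(h,lo,hi)
    x0,y0,x1,y1=box;k=np.zeros_like(m);k[y0:y1,x0:x1]=m[y0:y1,x0:x1]
    pts=cv2.findNonZero(k);(e,_,_)=cv2.minEnclosingCircle(pts);r=cv2.minAreaRect(pts)
    return c,len(pts),r
P={}
for n,lo,hi,b1,b2 in(('brass',(15,100,40),(30,255,255),(342,84,366,106),(278,187,302,206)),
  ('ring',(45,50,40),(90,255,255),(325,122,368,160),(268,222,304,252)),
  ('orange',(3,120,60),(16,255,255),(330,64,384,84),(262,170,318,189))):
    rs=[]
    for f,b in(('w1',b1),('w2',b2)):
        c,k,r=blob(f,lo,hi,b);print(n,f,k,np.round(r[0],1),np.round(r[1],1),round(r[2],1)); rs.append(ray(c,*r[0],True))
    P[n],e=tri(*rs);print('  ',P[n].round(4),np.round(e,2))
d=P['brass']-P['ring'];print('dist',np.linalg.norm(d[:2]),'ang from +y toward +x deg',np.degrees(np.arctan2(d[0],d[1])))
# sleeve edges at rows w2: gradient along rows
c=load('w2');g=c['color'].astype(int)
for r in (90,110,130,165,215): print(r,[tuple(g[r,x]) [1] for x in range(262,325)])
```

```text
Traceback (most recent call last):
ValueError: not enough values to unpack (expected 3, got 2)
```

```bash
cat > t.py <<'E'
from h import *
def blob(f,lo,hi,box):
    c=load(f);h=cv2.cvtColor(c['color'],cv2.COLOR_RGB2HSV);m=cv2.inRange(h,lo,hi)
    x0,y0,x1,y1=box;k=np.zeros_like(m);k[y0:y1,x0:x1]=m[y0:y1,x0:x1]
    pts=cv2.findNonZero(k)
    return c,len(pts),cv2.minAreaRect(pts)
E
python3 - <<'E'
from t import *
P={}
for n,lo,hi,b1,b2 in(('brass',(15,100,40),(30,255,255),(342,84,366,106),(278,187,302,206)),
  ('ring',(45,50,40),(90,255,255),(325,122,368,160),(268,222,304,252)),
  ('orange',(3,120,60),(16,255,255),(330,64,384,84),(262,170,318,189))):
    rs=[]
    for f,b in(('w1',b1),('w2',b2)):
        c,k,r=blob(f,lo,hi,b);print(n,f,k,np.round(r[0],1),np.round(r[1],1),round(r[2],1)); rs.append(ray(c,*r[0],True))
    P[n],e=tri(*rs);print('  ',P[n].round(4),np.round(e,2))
d=P['brass']-P['ring'];print('dist',np.linalg.norm(d[:2]),'ang from +y toward +x deg',np.degrees(np.arctan2(d[0],d[1])))
c=load('w2');g=c['color'].astype(int)
for r in (80,110,135,165): print(r,[int(g[r,x,1]) for x in range(264,324)])
E
```

```text
brass w1 187 [352.5  93.5] [14.8 14.8] 26.6
brass w2 178 [289. 194.] [14. 14.] 90.0
   [ 0.5529 -0.0619  0.2167] [0.15 0.15]
ring w1 292 [348.5 140.5] [27. 27.] 90.0
ring w2 185 [285.5 236. ] [20. 25.] 90.0
   [ 0.5504 -0.1026  0.2133] [0.63 0.63]
orange w1 397 [357.2  76.7] [40.4 11. ] 6.6
orange w2 454 [290.6 181.4] [37.8 12.4] 5.2
   [ 0.5543 -0.0486  0.2284] [0.33 0.33]
dist 0.04068848923626839 ang from +y toward +x deg 3.555330088406696
80 [92, 94, 101, 102, 105, 111, 109, 110, 109, 112, 111, 112, 113, 110, 113, 111, 140, 176, 179, 179, 178, 179, 180, 180, 180, 179, 179, 178, 180, 179, 179, 179, 180, 180, 180, 179, 181, 179, 180, 177, 180, 179, 181, 179, 181, 178, 180, 177, 180, 178, 180, 180, 178, 181, 178, 94, 70, 70, 71, 68]
110 [164, 168, 174, 172, 166, 166, 168, 172, 171, 167, 166, 167, 167, 168, 178, 179, 179, 181, 179, 178, 180, 178, 180, 178, 179, 180, 180, 181, 179, 180, 180, 180, 180, 180, 179, 178, 179, 181, 179, 180, 181, 180, 180, 181, 180, 180, 179, 180, 180, 181, 180, 179, 180, 179, 178, 177, 176, 172, 171, 169]
135 [164, 168, 166, 163, 164, 166, 168, 165, 162, 162, 96, 71, 174, 178, 179, 177, 180, 179, 179, 180, 180, 178, 178, 178, 179, 179, 181, 178, 178, 178, 178, 180, 179, 179, 180, 178, 180, 181, 180, 179, 179, 179, 178, 178, 181, 178, 178, 179, 179, 178, 172, 170, 170, 173, 171, 169, 166, 174, 177, 180]
165 [94, 93, 93, 94, 97, 96, 93, 95, 95, 95, 97, 98, 99, 97, 97, 97, 96, 99, 97, 96, 98, 100, 98, 99, 97, 98, 98, 99, 100, 97, 98, 97, 97, 97, 98, 96, 99, 99, 97, 98, 98, 99, 99, 97, 98, 98, 96, 96, 94, 93, 94, 92, 92, 91, 91, 93, 91, 92, 94, 95]
```

Run:
```python
from t import *
from scipy.spatial.transform import Rotation as R
c=load('w2');z=.213
L=[onz(c,u,v,z,True) for u,v in((280,80),(275.7,135))];Rr=[onz(c,u,v,z,True) for u,v in((318.7,80),(313.7,135))]
for a in(L,Rr): d=a[0]-a[1];print(np.degrees(np.arctan2(d[0],d[1])))
print('width',np.linalg.norm(L[0]-Rr[0]),np.linalg.norm(L[1]-Rr[1]))
# clamp/foot check in w1: clamp block centre
c=load('w1');print('clamp top mid',onz(c,335,235,.215,True), 'ring z.213',onz(c,348.5,140.5,.213,True),'brass z.217',onz(c,352.5,93.5,.217,True))
# side view brass check
for f in('scene0','side0'): print(f,np.round(proj(load(f),np.array([.5529,-.0619,.217])),1))
o=telemetry.get_obs();M=R.from_quat(o['tool_rot']).as_matrix();print(M.round(4),o['eef_pos'])
th=np.radians(4);b=np.array([np.sin(th),np.cos(th),0]);tip=np.array([.5529,-.0619,.219])-.005*b
print('tool-frame shift of tip to target',(M.T@(tip-(o['eef_pos']+M[:,2]*.017))*1e3).round(1))
```

```text
4.176658842410568
4.47499880139618
width 0.032822318783227764 0.032560482229234126
clamp top mid [ 0.54193953 -0.18891289  0.215     ] ring z.213 [ 0.55095693 -0.10290754  0.213     ] brass z.217 [ 0.55295995 -0.06203977  0.217     ]
scene0 [273.8 187.3]
side0 [281.2 195.8]
[[ 0.9999  0.0066 -0.014 ]
 [ 0.0066 -1.      0.0016]
 [-0.014  -0.0017 -0.9999]] [ 0.55180429 -0.06630862  0.34539843]
tool-frame shift of tip to target [  2.5   0.8 109.4]
```

{"name": "apply_moves", "arguments": {
  "moves": [
    [[2.5, 1, 0, 2.5], [0, 0, 10, 2.2], [0, 0, 20, 0], [0, 0, 20, 0], [0, 0, 20, 0], [0, 0, 12, 0], [0, 0, 6, 0], [0, 0, 0, 0], [0, 0, 0, 0], [0, 0, 0, 0]]
  ]
}}

```text
clock: 3.25
eef_pos: [0.5538, -0.0713, 0.257]
tool_rot: [0.999, -0.043, -0.004, -0.0]
ft_force: [-0.5, -0.4, -0.4]
grip_width: -0.0003
```

```bash
cat > s.py <<'E'
from t import *
from scipy.spatial.transform import Rotation as R
def st(z=.219,back=.005):
    o=telemetry.get_obs();M=R.from_quat(o['tool_rot']).as_matrix();t=o['eef_pos']+M[:,2]*.017
    th=np.radians(4.3);b=np.array([np.sin(th),np.cos(th),0]);tip=np.array([.5529,-.0619,z])-back*b
    print('t',o['clock'],'tip',t.round(4),'F',o['ft_force'].round(2),'yaw',np.degrees(np.arctan2(-M[0,1],-M[1,1])).round(2),'along',((t-tip)@b*1e3).round(1),'shift to target',(M.T@(tip-t)*1e3).round(1))
E
python3 - <<'E'
from s import *
st();c=grab('wrist','w3');k=c['color'][120:330,180:400][...,::-1];cv2.imwrite('pics/w3c.png',cv2.resize(k,None,fx=2.7,fy=2.7))
st();c=grab('side','s3');print(np.round(proj(c,np.array([.553,-.062,.22])),0))
x,y=map(int,proj(c,np.array([.553,-.062,.22])));cv2.imwrite('pics/s3c.png',cv2.resize(c['color'][y-60:y+60,x-80:x+80][...,::-1],None,fx=5,fy=5,interpolation=cv2.INTER_CUBIC))
E
```

```text
t 3.25 tip [ 0.5536 -0.0713  0.24  ] F [-0.49 -0.4  -0.4 ] yaw 4.9 along -4.3 shift to target [-1.3 -4.3 21. ]
t 3.3 tip [ 0.5539 -0.0713  0.2402] F [-0.29 -0.15  0.5 ] yaw 4.9 along -4.3 shift to target [-1.5 -4.3 21.2]
[281. 195.]
```

View pics/w3c.png

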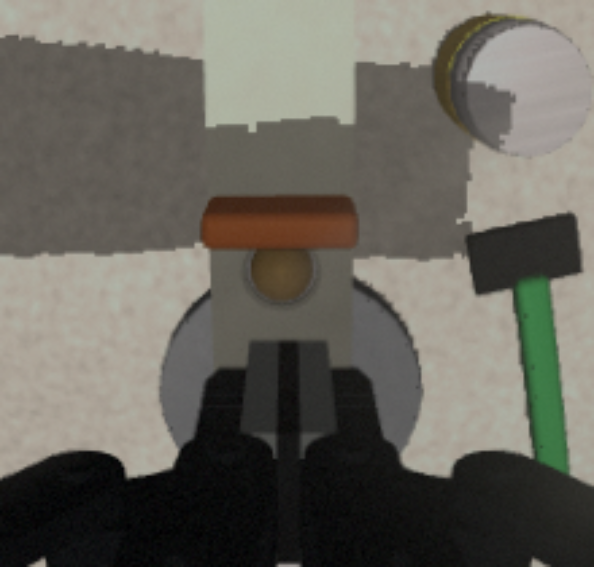

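View pics/s3c.png

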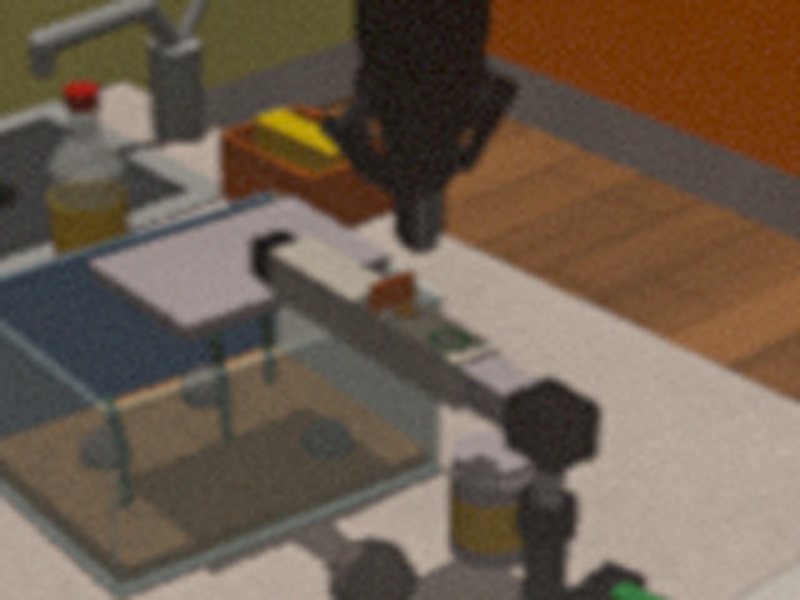

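The crop shows the finger tip centred on the boom, behind the button (282,272) and the stop. I'll go forward 4 mm, then down to just above the crown.

{"name": "apply_moves", "arguments": {
  "moves": [
    [[-1.3, -4, 0, 0], [0, 0, 6, 0], [0, 0, 6, 0], [0, 0, 4, 0], [0, 0, 2, 0], [0, 0, 1, 0], [0, 0, 0, 0], [0, 0, 0, 0], [0, 0, 0, 0], [0, 0, 0, 0]]
  ]
}}

```text
clock: 4.35
eef_pos: [0.5533, -0.0666, 0.2373]
tool_rot: [0.999, -0.042, -0.003, -0.0]
ft_force: [-1.3, -0.3, -0.6]
grip_width: -0.0001
```

Run:
```python
from s import *
st()
```

```text
t 4.35 tip [ 0.5532 -0.0666  0.2203] F [-1.27 -0.29 -0.64] yaw 4.87 along 0.3 shift to target [-0.6  0.3  1.3]
```

{"name": "apply_moves", "arguments": {
  "moves": [
    [[0, 0, 1, 0], [0, 0, 1, 0], [0, 0, 1, 0], [0, 0, 1, 0], [0, 0, 0, 0], [0, 0, 0, 0], [0, 0, 0, 0], [0, 0, 0, 0], [0, 0, 0, 0], [0, 0, 0, 0]]
  ]
}}

```text
clock: 5.35
eef_pos: [0.5534, -0.0667, 0.2333]
tool_rot: [0.999, -0.043, -0.003, -0.0]
ft_force: [-0.0, 0.1, -0.2]
grip_width: -0.0002
```

Run:
```python
from s import *
st()
```

```text
t 5.35 tip [ 0.5533 -0.0666  0.2163] F [-0.04  0.06 -0.22] yaw 4.87 along 0.3 shift to target [-0.8  0.3 -2.7]
```

{"name": "apply_moves", "arguments": {
  "moves": [
    [[0, 0, 0.7, 0], [0, 0, 0.7, 0], [0, 0, 0.6, 0], [0, 0, 0, 0], [0, 0, 0, 0], [0, 0, 0, 0], [0, 0, 0, 0], [0, 0, 0, 0], [0, 0, 0, 0], [0, 0, 0, 0]]
  ]
}}

```text
clock: 6.35
eef_pos: [0.5534, -0.0667, 0.2311]
tool_rot: [0.999, -0.043, -0.003, 0.0]
ft_force: [-0.2, 0.4, 0.2]
grip_width: 0.0001
```

Run:
```python
from s import *
st();c=grab('wrist','w4');k=c['color'][120:300,200:380][...,::-1];cv2.imwrite('pics/w4c.png',cv2.resize(k,None,fx=3.3,fy=3.3));st()
```

```text
t 6.35 tip [ 0.5533 -0.0667  0.2141] F [-0.23  0.38  0.18] yaw 4.88 along 0.3 shift to target [-0.8  0.3 -4.9]
t 6.4 tip [ 0.5533 -0.0667  0.2141] F [ 0.29  0.36 -0.65] yaw 4.88 along 0.3 shift to target [-0.8  0.3 -4.9]
```

View pics/w4c.png

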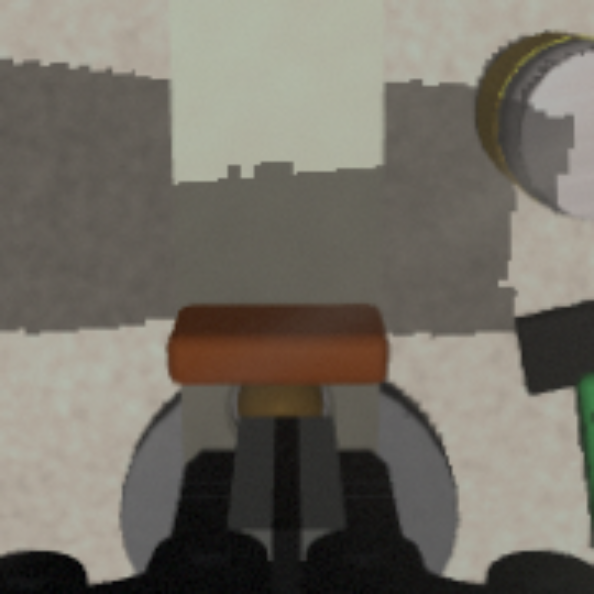

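Run:
```python
from s import *
c=load('w4')
for n,u,v,z in(('tip front',285.8,245.8,.214),('rib top near edge',284,120+383/3.3,.230),('rib far edge',284,120+305/3.3,.230),('hole L',200+231/3.3,120+405/3.3,.212),('hole R',200+330/3.3,120+405/3.3,.212),('sleeve L',200+172/3.3,120+150/3.3,.212),('sleeve R',200+385/3.3,120+150/3.3,.212)): print(n,onz(c,u,v,z,True).round(4))
print(proj(c,np.array([.5533,-.0667,.2141]),True))
for z in(.206,.209,.212,.215): print(z,np.linalg.norm(onz(c,200+172/3.3,120+150/3.3,z,True)-onz(c,200+385/3.3,120+150/3.3,z,True)),np.linalg.norm(onz(c,200+231/3.3,120+405/3.3,z,True)-onz(c,200+330/3.3,120+405/3.3,z,True)))
```

```text
tip front [ 0.5536 -0.0655  0.214 ]
rib top near edge [ 0.5539 -0.0538  0.23  ]
rib far edge [ 0.5549 -0.0418  0.23  ]
hole L [ 0.545  -0.0638  0.212 ]
hole R [ 0.5615 -0.0652  0.212 ]
sleeve L [ 0.54   -0.0204  0.212 ]
sleeve R [ 0.5733 -0.0233  0.212 ]
(np.float64(285.4025815089926), np.float64(247.84870026779757))
0.206 0.034699604269711665 0.01715714576820025
0.209 0.03409779696624201 0.01685958342282774
0.212 0.033495989662772355 0.016562021077455115
0.215 0.03289418235930269 0.01626445873208249
```

Run:
```python
from s import *
c=load('s3')
for d in(-.011,0,.011):
  for z in (.24,.25,.26): print(d,z,np.round((np.array(proj(c,np.array([.5538,-.0713+d,z])))-[201,135])*5,0))
print('button',np.round((np.array(proj(c,np.array([.5529,-.0619,.219])))-[201,135])*5,0))
st();c=grab('side','s4');k=c['color'][155:235,221:331][...,::-1];cv2.imwrite('pics/s4c.png',cv2.resize(k,None,fx=7,fy=7,interpolation=cv2.INTER_CUBIC))
for n,p in(('tip',[.5533,-.0667,.2141]),('tipfront',[.5533,-.0557,.2141]),('crown',[.5529,-.0619,.219])): print(n,np.round((np.array(proj(c,np.array(p)))-[221,155])*7,0))
```

```text
-0.011 0.24 [426. 281.]
-0.011 0.25 [427. 265.]
-0.011 0.26 [427. 250.]
0 0.24 [413. 274.]
0 0.25 [414. 259.]
0 0.26 [414. 243.]
0.011 0.24 [400. 268.]
0.011 0.25 [401. 252.]
0.011 0.26 [401. 237.]
button [401. 301.]
t 6.4 tip [ 0.5533 -0.0667  0.2141] F [ 0.29  0.36 -0.65] yaw 4.88 along 0.3 shift to target [-0.8  0.3 -4.9]
tip [430. 295.]
tipfront [412. 286.]
crown [421. 281.]
```

View pics/s4c.png

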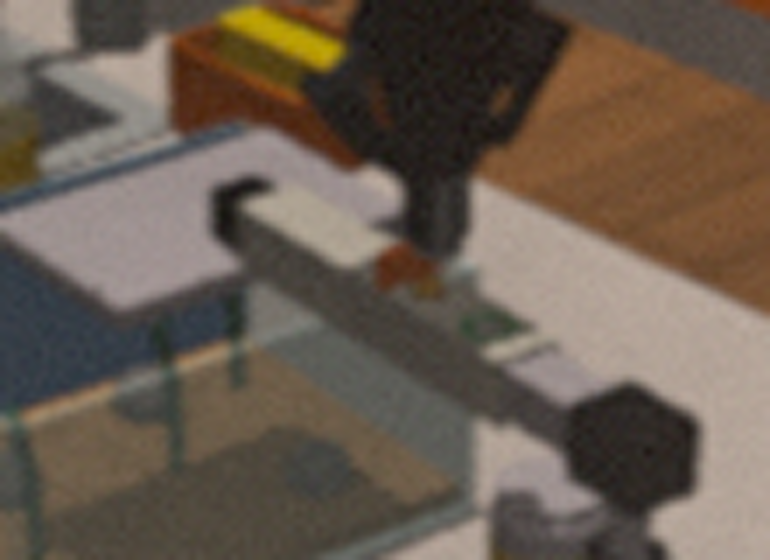

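The side view shows the tip bottom at (440,255), still well above the button (428,287). The shut fingertips therefore end about 17 mm higher than I assumed, near the TCP itself. The wrist view agrees if the pad front is 9–11 mm ahead of the axis. I'll keep going down slowly and watch the force.

{"name": "apply_moves", "arguments": {
  "moves": [
    [[-0.5, 0, 1, 0], [0, 0, 1, 0], [0, 0, 1, 0], [0, 0, 1, 0], [0, 0, 1, 0], [0, 0, 1, 0], [0, 0, 1, 0], [0, 0, 1, 0], [0, 0, 0, 0], [0, 0, 0, 0]]
  ]
}}

```text
clock: 7.45
eef_pos: [0.5527, -0.0666, 0.2222]
tool_rot: [0.999, -0.043, -0.003, -0.0]
ft_force: [0.3, 0.9, 0.4]
grip_width: -0.0001
```

{"name": "apply_moves", "arguments": {
  "moves": [
    [[0, 0, 0.5, 0], [0, 0, 0.5, 0], [0, 0, 0.5, 0], [0, 0, 0.5, 0], [0, 0, 0.5, 0], [0, 0, 0.5, 0], [0, 0, 0, 0], [0, 0, 0, 0], [0, 0, 0, 0], [0, 0, 0, 0]]
  ]
}}

```text
clock: 8.45
eef_pos: [0.5528, -0.0666, 0.2191]
tool_rot: [0.999, -0.043, -0.003, -0.0]
ft_force: [0.0, -0.1, 0.3]
grip_width: 0.0
```

{"name": "apply_moves", "arguments": {
  "moves": [
    [[0, 0, 0.5, 0], [0, 0, 0.5, 0], [0, 0, 0.5, 0], [0, 0, 0.5, 0], [0, 0, 0, 0], [0, 0, 0, 0], [0, 0, 0, 0], [0, 0, 0, 0], [0, 0, 0, 0], [0, 0, 0, 0]]
  ]
}}

```text
clock: 9.45
eef_pos: [0.5529, -0.0666, 0.2183]
tool_rot: [0.999, -0.043, -0.002, 0.0]
ft_force: [-0.6, 0.0, 2.1]
grip_width: -0.0001
```

Run:
```python
from s import *
st();c=grab('side','s5');k=c['color'][155:235,221:331][...,::-1];a=cv2.resize(k,None,fx=5,fy=5,interpolation=cv2.INTER_CUBIC)
c=grab('wrist','w5');k=c['color'][180:280,230:342][...,::-1];b=cv2.resize(k,(450,400));cv2.imwrite('pics/p5.png',cv2.resize(np.hstack([a,b]),(800,320)));st()
```

```text
t 9.45 tip [ 0.5529 -0.0666  0.2013] F [-0.56  0.01  2.06] yaw 4.88 along 0.3 shift to target [ -0.4   0.3 -17.7]
t 9.55 tip [ 0.5529 -0.0666  0.2013] F [-0.96  0.72  2.26] yaw 4.88 along 0.3 shift to target [ -0.4   0.3 -17.7]
```

View pics/p5.png

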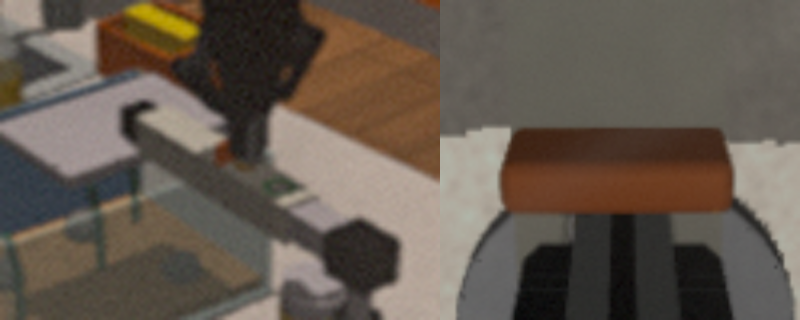

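The tip now rests on the crown with about 2 N (the spring preload) at TCP z ≈ 0.2185, just behind the stop. Next I press towards flush, about 6 mm.

{"name": "apply_moves", "arguments": {
  "moves": [
    [[0, 0, 1, 0], [0, 0, 1, 0], [0, 0, 1, 0], [0, 0, 1, 0], [0, 0, 1, 0], [0, 0, 0, 0], [0, 0, 0, 0], [0, 0, 0, 0], [0, 0, 0, 0], [0, 0, 0, 0]]
  ]
}}

```text
clock: 10.55
eef_pos: [0.553, -0.0666, 0.214]
tool_rot: [0.999, -0.043, -0.001, 0.0]
ft_force: [-1.2, -0.5, 3.6]
grip_width: -0.0001
```

{"name": "apply_moves", "arguments": {
  "moves": [
    [[0, 0, 0.9, 0], [0, 0, 0.7, 0], [0, 0, 0.5, 0], [0, 0, 0.5, 0], [0, 0, 0, 0], [0, 0, 0, 0], [0, 0, 0, 0], [0, 0, 0, 0], [0, 0, 0, 0], [0, 0, 0, 0]]
  ]
}}

```text
clock: 11.55
eef_pos: [0.553, -0.0666, 0.2127]
tool_rot: [0.999, -0.043, -0.001, 0.0]
ft_force: [-1.5, -0.1, 4.4]
grip_width: -0.0002
```

{"name": "apply_moves", "arguments": {
  "moves": [
    [[0, -1, 0.5, 0], [0, -1, 0.5, 0], [0, -1, 0.3, 0], [0, -1, 0.3, 0], [0, -1, 0.3, 0], [0, 0, 0, 0], [0, 0, 0, 0], [0, 0, 0, 0], [0, 0, 0, 0], [0, 0, 0, 0]]
  ]
}}

```text
clock: 12.55
eef_pos: [0.5544, -0.065, 0.2126]
tool_rot: [0.999, -0.044, 0.001, 0.004]
ft_force: [-0.5, -0.5, 4.9]
grip_width: -0.0001
```

{"name": "apply_moves", "arguments": {
  "moves": [
    [[-0.5, -1.5, 0.3, 0], [-0.5, -1.5, 0.3, 0], [-0.5, -1.5, 0.3, 0], [0, -1.5, 0.3, 0], [0, 0, 0, 0], [0, 0, 0, 0], [0, 0, 0, 0], [0, 0, 0, 0], [0, 0, 0, 0], [0, 0, 0, 0]]
  ]
}}

```text
clock: 13.55
eef_pos: [0.555, -0.062, 0.2126]
tool_rot: [0.999, -0.045, 0.003, 0.007]
ft_force: [-1.9, -0.4, 4.3]
grip_width: -0.0005
```

{"name": "apply_moves", "arguments": {
  "moves": [
    [[-1, -1.5, 0.3, 0], [-1, -1.5, 0.3, 0], [-1, -1.5, 0.3, 0], [0, 0, 0, 0], [0, 0, 0, 0], [0, 0, 0, 0], [0, 0, 0, 0], [0, 0, 0, 0], [0, 0, 0, 0], [0, 0, 0, 0]]
  ]
}}

```text
clock: 14.55
eef_pos: [0.5551, -0.0613, 0.2125]
tool_rot: [0.999, -0.046, 0.007, 0.012]
ft_force: [-0.3, -1.8, 4.8]
grip_width: 0.0002
```

Run:
```python
from s import *
st();o=telemetry.get_obs();print(o['tool_rot'].round(4),o['ft_force'],o['ft_torque'],o['eef_pos'])
c=grab('wrist','w6')
for f in('w5','w6'):
    c=load(f);h=cv2.cvtColor(c['color'],cv2.COLOR_RGB2HSV);m=cv2.inRange(h,(3,120,60),(16,255,255));m[:150]=0;m[260:]=0;m[:,:240]=0;m[:,:][:,340:]=0
    x,y,w,hh=cv2.boundingRect(m);print(f,x,y,w,hh,'near edge',onz(c,x+w/2,y+hh,.229,True).round(4))
```

```text
t 14.55 tip [ 0.5553 -0.0617  0.1955] F [-0.33 -1.83  4.75] yaw 5.32 along 5.4 shift to target [ -2.    5.9 -23.4]
[ 0.9988 -0.0463  0.0068  0.0116] [-0.32798153 -1.8251772   4.75168932] [-0.3821976   0.10546011  0.02441133] [ 0.5551183  -0.06130666  0.21253299]
w5 249 220 72 27 near edge [ 0.5539 -0.0547  0.229 ]
w6 244 227 75 30 near edge [ 0.5542 -0.0512  0.229 ]
```

{"name": "apply_moves", "arguments": {
  "moves": [
    [[-0.5, -3, 0.5, 0], [-0.5, -4, 0.5, 0], [0, -4, 0.3, 0], [0, 0, 0, 0], [0, 0, 0, 0], [0, 0, 0, 0], [0, 0, 0, 0], [0, 0, 0, 0], [0, 0, 0, 0], [0, 0, 0, 0]]
  ]
}}

```text
clock: 15.6
eef_pos: [0.5558, -0.0529, 0.2123]
tool_rot: [0.999, -0.047, 0.008, 0.015]
ft_force: [-0.5, -0.9, 4.6]
grip_width: 0.0002
```

```bash
cat > r.py <<'E'
from s import *
def rib(f):
    c=grab('wrist',f);h=cv2.cvtColor(c['color'],cv2.COLOR_RGB2HSV);m=cv2.inRange(h,(3,120,60),(16,255,255));m[:150]=0;m[270:]=0;m[:,:230]=0;m[:,350:]=0
    x,y,w,hh=cv2.boundingRect(m);print(f,x,y,w,hh,'near edge',onz(c,x+w/2,y+hh,.229,True).round(4))
    o=telemetry.get_obs();print(o['clock'],o['tool_rot'].round(4),o['ft_force'].round(1),o['eef_pos'].round(4))
E
python3 -c "
from r import *
rib('w7')"
```

```text
w7 244 227 75 30 near edge [ 0.5549 -0.0425  0.229 ]
15.65 [ 0.9987 -0.0474  0.0083  0.0145] [ 0.3 -2.1  4.6] [ 0.5558 -0.0529  0.2124]
```

The sleeve has broken free and moved about 9 mm, so the button is slipping under. I'll keep pushing on the stop and lift the tip slightly off the top face.

{"name": "apply_moves", "arguments": {
  "moves": [
    [[0, -3, 0.3, 0], [-0.5, -3, 0.3, 0], [-0.5, -3, -1, 0], [-0.5, -3, -1.5, 0], [-0.5, -3, -1, 0], [0, -3, 0, 0], [0, -2, 0, 0], [0, 0, 0, 0], [0, 0, 0, 0], [0, 0, 0, 0]]
  ]
}}

```text
clock: 16.65
eef_pos: [0.555, -0.0316, 0.2125]
tool_rot: [0.999, -0.048, 0.006, 0.015]
ft_force: [0.6, -1.1, 1.5]
grip_width: 0.0005
```

```bash
python3 -c "
from r import *
rib('w8')"
```

```text
w8 250 227 74 30 near edge [ 0.5565 -0.0216  0.229 ]
16.7 [ 0.9987 -0.0476  0.0064  0.0148] [0.1 0.  1.4] [ 0.555  -0.0316  0.2125]
```

{"name": "apply_moves", "arguments": {
  "moves": [
    [[0, 0, -2, 0], [0, -2, -1, 0], [0, -2, 0, 0], [0, -1.5, 0, 0], [0, -1, 0, 0], [0, -1, 0, 0], [0, 0, 0, 0], [0, 0, 0, 0], [0, 0, 0, 0], [0, 0, 0, 0]]
  ]
}}

```text
clock: 17.7
eef_pos: [0.5547, -0.0236, 0.2149]
tool_rot: [0.999, -0.048, 0.005, 0.015]
ft_force: [0.2, -1.2, -0.9]
grip_width: 0.0
```

```bash
python3 -c "
from r import *
rib('w9')"
```

```text
w9 252 225 73 30 near edge [ 0.557  -0.0138  0.229 ]
17.75 [ 0.9987 -0.0478  0.0051  0.0149] [ 0.  -0.9  0. ] [ 0.5547 -0.0236  0.2149]
```

{"name": "apply_moves", "arguments": {
  "moves": [
    [[0, -0.8, 0, 0], [0, -0.8, 0, 0], [0, -0.8, 0, 0], [0, 0, 0, 0], [0, 0, 0, 0], [0, 0, 0, 0], [0, 0, 0, 0], [0, 0, 0, 0], [0, 0, 0, 0], [0, 0, 0, 0]]
  ]
}}

```text
clock: 18.75
eef_pos: [0.5547, -0.0235, 0.2149]
tool_rot: [0.999, -0.049, 0.005, 0.017]
ft_force: [-0.1, -3.4, 0.2]
grip_width: 0.0002
```

```bash
python3 -c "
from r import *
rib('w10')"
```

```text
w10 252 225 73 30 near edge [ 0.557  -0.0136  0.229 ]
18.8 [ 0.9986 -0.0488  0.0051  0.0173] [-0.5 -3.8  0.8] [ 0.5547 -0.0235  0.2149]
```

The sleeve has stopped hard: Fy is 3.8 N with no motion, well above its friction of 1.5 N, so the button has probably locked. I'll back off, rise and look.

{"name": "apply_moves", "arguments": {
  "moves": [
    [[0, 3, 0, 0], [0, 2, 0, 0], [0, 0, -10, 0], [0, 0, -25, 0], [0, 15, -25, 0], [0, 25, -25, 0], [0, 25, -20, 0], [0, 25, 0, 0], [0, 20, 0, 0], [0, 0, 0, 0]]
  ]
}}

```text
clock: 19.8
eef_pos: [0.5436, -0.1321, 0.3323]
tool_rot: [0.999, -0.045, 0.008, 0.012]
ft_force: [-0.4, 0.3, -0.9]
grip_width: 0.0001
```

Run:
```python
from h import *
c=grab('wrist','w11');o=telemetry.get_obs();print(o['clock'],o['eef_pos'],o['ft_force'])
u,v=map(int,proj(c,np.array([.553,-.062,.217]),True));print(u,v)
y0=max(0,v-60);x0=max(0,u-80);cv2.imwrite('pics/w11c.png',cv2.resize(c['color'][y0:y0+120,x0:x0+160][...,::-1],None,fx=5,fy=5,interpolation=cv2.INTER_CUBIC))
```

```text
19.85 [ 0.5437012  -0.13110084  0.33219829] [ 0.07569122 -1.05253347  0.76561436]
287 113
```

View pics/w11c.png

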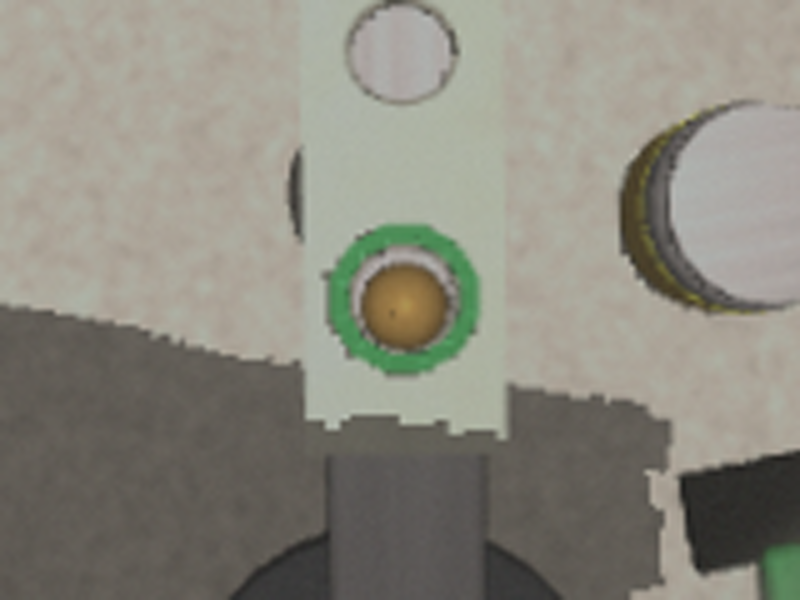

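The brass button is inside the green ring, against its near edge, and the old hole is empty. I'll check from a second viewpoint that the button is fully out.

{"name": "apply_moves", "arguments": {
  "moves": [
    [[25, 0, 0, 0], [25, 0, 0, 0], [25, 0, 0, 0], [15, 0, 0, 0], [10, 0, 0, 0], [0, 0, 0, 0], [0, 0, 0, 0], [0, 0, 0, 0], [0, 0, 0, 0], [0, 0, 0, 0]]
  ]
}}

```text
clock: 20.85
eef_pos: [0.6447, -0.1293, 0.3348]
tool_rot: [0.999, -0.04, 0.006, 0.008]
ft_force: [0.9, 0.6, 0.1]
grip_width: 0.0001
```

Run:
```python
from h import *
grab('wrist','w12');o=telemetry.get_obs();print(o['clock'],o['eef_pos'])
def ell(c,lo,hi,u,v,r=26):
    h=cv2.cvtColor(c['color'],cv2.COLOR_RGB2HSV);m=cv2.inRange(h,lo,hi)
    k=np.zeros_like(m);y0,x0=int(v-r),int(u-r);y0=max(y0,0);k[y0:y0+2*r,x0:x0+2*r]=m[y0:y0+2*r,x0:x0+2*r]
    p=cv2.findNonZero(k);return cv2.fitEllipse(cv2.convexHull(p))
B=((14,100,40),(30,255,255));G=((45,50,40),(90,255,255));r={'b':[],'g':[]}
for f in('w11','w12'):
    c=load(f);u,v=proj(c,np.array([.553,-.062,.215]),True)
    for n,q,rr in(('b',B,14),('g',G,24)):
        e=ell(c,*q,u,v,rr);print(f,n,np.round(e[0],2),np.round(e[1],1));r[n].append(ray(c,*e[0],True))
for n in r: p,e=tri(*r[n]);print(n,p.round(4),np.round(e,2))
c=load('w1');e=ell(c,*B,352.5,93.5,11);print('start b',np.round(e[0],1),np.round(e[1],1))
for f in('w11','w12','w1'):
    c=load(f);T=np.array(c['camera_from_world']);o=-T[:3,:3].T@T[:3,3];print(f,np.linalg.norm(o-[.553,-.062,.217]))
c=load('w12');u,v=map(int,proj(c,np.array([.553,-.062,.217]),True));cv2.imwrite('pics/w12c.png',cv2.resize(c['color'][v-40:v+40,u-50:u+50][...,::-1],None,fx=7,fy=7,interpolation=cv2.INTER_CUBIC))
```

```text
20.9 [ 0.64474344 -0.12936617  0.33495565]
w11 b [287.48 113.86] [16.  16.2]
w11 g [287.4  112.32] [29.8 30.3]
w12 b [168.78 131.8 ] [15.6 15.8]
w12 g [168.31 130.46] [26.6 28.1]
b [ 0.5532 -0.0621  0.2169] [0.14 0.14]
g [ 0.5532 -0.0609  0.2178] [0.11 0.11]
start b [352.7  93.5] [15.  15.3]
w11 0.26154136934024397
w12 0.2815851696953002
w1 0.2827488436079849
```

View pics/w12c.png

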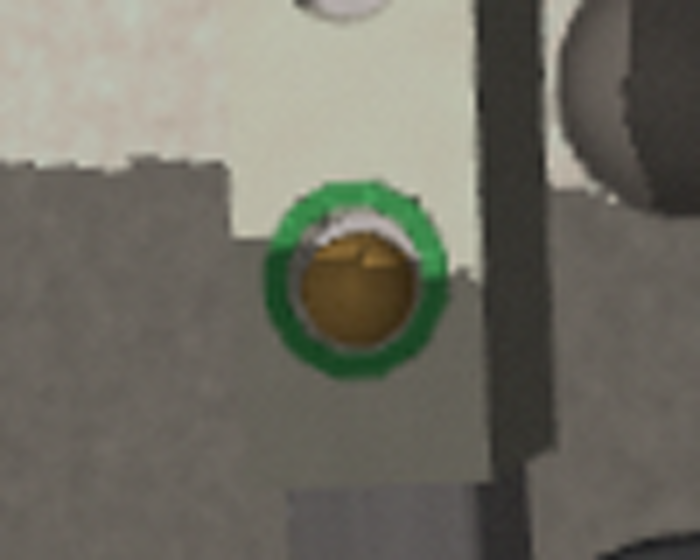

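```bash
python3 -c "
from h import *
o=telemetry.get_obs();print(o['clock'],o['joint_vel'].round(3),o['ft_force'].round(1))
print(workorder.job_done())"
```

```text
20.9 [-0.002  0.002  0.006 -0.001 -0.001  0.   ] [-0.8 -0.1 -0.3]
the job is handed in; nothing more can be done
None
```

I lengthened the boom to its green-ringed hole and handed the job in at 20.9 s, with the arm raised clear and touching nothing. I pressed the brass button about 6 mm to flush, pushed the orange stop about 40 mm away from the post, then backed off and rose.

**Forces:** The highest reading I took was about 4.9 N pressing and 3.8 N pushing along the boom. I only read the force at the end of each call, so the short break-free peak, which needs 6–12 N, was not recorded.

**Last checks:**
- **Position:** The button sits inside the green ring, about 1 mm off centre, which fits the hole's play. The old hole is empty.
- **Lock:** The sleeve would not move further under 3.8 N, against 1.5 N of friction, so it had caught.
- **Button fully out:** I judged this from pictures and did not touch the button again. Its centre came out about 1 mm below the ring plane. That fits a 14 mm round head standing 6 mm proud, but the measurement is only good to about 1 mm.

**Disagreements:**
- **Fingertip height:** The shut fingertips met the button about 17 mm higher than the stated tip offset implied. The side view confirmed this, so I found the contact by force.
- **Hand tilt:** The hand tilted about 2° and crept about 2 mm sideways while pushing, without consequence.

I did not re-measure the bystanders or the tank at the end. The hand worked only at boom height and was not moved near them.

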